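# Roll down a kitchen border tile strip

## Robot

A 6-joint arm with a two-finger parallel gripper is mounted at the origin on the work surface. World frame = base frame: x ahead of the robot, y to its left, z up, the work surface at z = 0. Lengths are in m, angles in degrees, forces in N, time in s.
With the tool pointing down it reaches from about 0.325 to 0.775 m from the base axis. Payload 9.3 kg.
Tool frame: the origin (TCP) lies between the finger pads; the fingertips stand 8 mm ahead of it and the grasp point (between the pads) lies 11 mm behind it; z points along the fingers, y is the line along which they close (so a half turn about z gives the same grasp; the last joint's range is limited). The gripper opens to 85 mm and grips with 20 to 120 N. Pads are 22 mm wide; open, the fingers measure 114 mm over their backs; the gripper's body (76 mm by 85 mm) begins 54 mm behind the grasp point. The pads swing forward as they close: fully open they stand 13 mm farther back than shut.
Start: joints at [66.543, 14.817, 1.232, 76.415, 0, 81.257], TCP at [0.14, 0.532, 0.239] pointing down, gripper open.
Joint ranges: [-174.27, 174.27], [-52.1, 104.24], [-59.71, 78.15], [-110.17, 111.67], [-87.03, 83.33], [-180, 180]. Speed limits (degrees/s): [127.2, 127.2, 159.86, 180, 180, 180].

## Interface

Orientations are given as a 3x3 rotation matrix whose columns are the frame's x, y, z axes.
In Python, from plant import env gives the robot as it stands.
- The arm moves only by the tool move_arm, never from a script. Its arguments are lists of equal length, an entry for each row: "angular": the turn, a rotation vector about the tool's x, y, z in degrees, a list of three; "xyz": the shift along the tool's x, y, z in cm, a list of three; "hand": the finger opening in cm, from 0 to 8.54. In form: {"angular": [[rx, ry, rz], ...], "xyz": [[dx, dy, dz], ...], "hand": [hand, ...]}. A call has 1 to 5 rows; each row shifts and turns the commanded pose from where the row before left it, along the tool's axes as they then stand; what a row does not reach is not made up. A row lasts 1/10 s, in which the tool goes at most 50 mm and 8.59 degrees, less where a joint would pass 70% of its speed; a pose out of reach is approached as far as the arm can. A call is refused whole if a number of a shift passes 5 or a number of a turn 8.59, either way. A call with a gripper value outside its range is refused whole. The fingers move at their own pace and stop on an object; "squeeze" is the grip in N (left out, the last holds). Time passes only in rows, so rows that do not move let the fingers close. It gives the time, the measured TCP pose, the force, the opening and the grip force at its end, in the units of the state.
- env.state(): the state, without advancing time (a new reading comes with each control period).
- env.capture(name): name is "scene" or "top" or "wrist"; returns the picture (384x512x3 uint8, red, green, blue); there is no depth.
- env.camera_model(name): a dict with "mtx" (3x3 intrinsics, pixels), "R" (3x3) and "t" (3): a world point X has camera coordinates R X + t; the wrist camera has in their place "mount" (4x4, takes a point from camera to tool coordinates, whose origin is the TCP and whose axes are the flange's). Camera axes: x right, y down, z forward; pixel columns grow to the right and rows downward; lengths in m; the calibration is good to about 2 mm. A picture is of the moment at which its call begins: read the wrist's pose just before it. camera_model takes no time and is no camera call.
- env.sign_off(): hands the job in; it is judged then, once.
The state is a dict: "clock": time; "joints": joint angles; "qd": joint speeds; "joint_torque": joint torques, N m; "ee_pos": TCP position; "eef_rot": TCP orientation; "contact_force": force on the tool from outside, world axes, zero at the start; "moment": the same for the moment, N m; "grip_width": opening from 0.0 (shut) to 1.0 (fully open); "finger_force": force on a finger pad.
Only numpy, scipy, OpenCV 4.12 (cv2) and the standard library are available. Lean on these libraries where they do the work, as an engineer would, in place of code of your own. Each camera call takes 0.05 s, during which the arm holds its last target. There are 200 camera calls.

## Task

Take the hand roller (the twin rubber rollers with an upright wooden handle, standing on the cork mat) and roll the three-tile border strip down with steady, firm pressure, starting on one end tile and rolling along to the other end, until all three tiles sit flush with the metal edging. Press the tiles with the roller only, not with the gripper. Then stand the roller upright on the middle of the cork mat again and let go.

Things in the scene. Friction and masses are not known exactly. Their poses are not given: they have to be found in the camera images.
- roller_grip (a point): Hand roller (92 x 58 x 125 mm, 0.6 kg, stands by itself): centre of its wooden handle, a block 50 mm long (x), 26 mm wide (y, grip across this), 60 mm high (z up), on a steel plate 66 x 40 mm. Standing, this point is 95 mm above the surface under the rollers (100 mm above the counter when on the mat). It rolls along its x axis; either way round is as good.
- wheel_front (a joint): Turn of the roller's front wheel, rad: 0 at start, 18 mm a rad, grows rolling towards the tool's +x. The two rubber wheels, 36 mm across and 50 mm wide, lie at x = +28 and -28 mm. Their carriage is sprung: once they touch, it takes 3 N to start, then 1.5 N per mm that the handle goes down, to a stop at 10 mm (18 N); 6 to 8 mm is the right pressure.
- strip_top (a point): Border strip: grey board 244 x 104 x 12 mm fixed to the counter, on it a row of three white tiles, each 70 x 72 x 8 mm, in a low aluminium edging (226 x 86 mm outside). This point: middle of the strip level with the edging's top, 20 mm above the counter; x along the row, y across, z up. Tile centres at x = -71, 0, +71 mm.
- mat: Square cork mat 150 x 150 x 5 mm, fixed flat on the counter, on which the roller stands at the start; origin at the centre of its underside, z up.
- tile1 (a joint): How far the tile at x = -71 mm of the strip is pressed down, m: 0 at the start, its top 2.5 mm above the edging; 0.0025 flush with the edging. Each tile sinks straight down under about 4 N and stays where it is pressed.
- tile2 (a joint): The same for the middle tile.
- tile3 (a joint): The same for the tile at x = +71 mm.
Things that resemble listed ones, but are neither listed nor needed, are in the scene too. Leave any purple look-alike of the part that bears roller_grip alone.

How it is judged:
By the outcome, as a careful person would: the job done as asked, in the order asked, and still so for the second after the job is handed in, with the robot touching nothing.
It also fails if it takes over 61 s, if anything falls off the work surface, if the arm or the gripper's body presses on something with over 40 N, if the wrist force passes 120 N, or if a joint passes its speed limit or range.

## Working session

There is one attempt and no reset: what is moved stays moved. The work goes in short steps, Python scripts to look and compute and a tool call to move; the robot and the scene stay as the last step left them, time stands still between calls to the robot, and variables do not carry over. Pictures are saved under pics/ and viewed, at most 10 in all, crops included, and the job is handed in when it is done.

Besides the shell and the picture viewer there is one more tool, called after "Request:" as name(argument=value, ...) on one line, values as JSON. move_arm: Moves the arm, as the interface text tells. Its arguments: {"type":"object","properties":{"angular":{"type":"array","items":{"type":"array","items":{"type":"number"}}},"xyz":{"type":"array","items":{"type":"array","items":{"type":"number"}}},"hand":{"type":"array","items":{"type":"number"}},"squeeze":{"type":"number"}},"required":["angular","xyz","hand"]}

```bash
mkdir -p pics
cat > h.py <<'E'
import numpy as np, cv2
from plant import env
def ray(name,uv,z,pose=None):
    m=env.camera_model(name); K=np.array(m["mtx"])
    d=np.linalg.inv(K)@np.array([uv[0],uv[1],1.])
    if "R" in m:
        R=np.array(m["R"]);t=np.array(m["t"]); o=-R.T@t; w=R.T@d
    else:
        M=np.array(m["mount"]); s=pose or env.state(); Rt=np.array(s["eef_rot"]); p=np.array(s["ee_pos"])
        o=Rt@M[:3,3]+p; w=Rt@M[:3,:3]@d
    return o+w*(z-o[2])/w[2]
def proj(name,X,pose=None):
    m=env.camera_model(name); K=np.array(m["mtx"]); X=np.array(X,float)
    if "R" in m: c=np.array(m["R"])@X+np.array(m["t"])
    else:
        M=np.array(m["mount"]); s=pose or env.state(); p=np.array(s["eef_rot"]).T@(X-np.array(s["ee_pos"])); c=M[:3,:3].T@(p-M[:3,3])
    c=K@c; return c[:2]/c[2]
def snap(name,f):
    im=env.capture(name); cv2.imwrite(f"pics/{f}.png",cv2.cvtColor(im,cv2.COLOR_RGB2BGR)); return im
E
python3 - <<'E'
from h import *
s=env.state(); print(s)
a=snap("scene","s0"); b=snap("top","t0"); c=snap("wrist","w0")
o=np.hstack([a,b])
cv2.imwrite("pics/st.png",cv2.cvtColor(b,cv2.COLOR_RGB2BGR))
cv2.imwrite("pics/all.png",cv2.cvtColor(cv2.resize(np.vstack([np.hstack([a,b])]),(800,300)),cv2.COLOR_RGB2BGR))
E
```

```text
{'clock': 0.0, 'joints': array([6.65416169e+01, 1.48480495e+01, 1.18917957e+00, 7.64160639e+01,
       7.36381349e-04, 8.12566481e+01]), 'qd': array([ 0.02394084, -0.00712181,  0.01601876, -0.01046416,  0.03127308,
        0.07076236]), 'joint_torque': array([ 1.67021186e-03, -5.55639088e+01,  3.44529176e+01,  1.37611240e-02,
       -1.21336616e-04,  7.08272012e-06]), 'ee_pos': array([0.13959404, 0.53169886, 0.23868791]), 'eef_rot': array([[-9.67201089e-01,  2.54011357e-01, -5.32419678e-04],
       [ 2.54011827e-01,  9.67200375e-01, -1.19463227e-03],
       [ 2.11506346e-04, -1.29069053e-03, -9.99999145e-01]]), 'contact_force': array([-0.19406536, -0.65587509, -0.45960806]), 'moment': array([-0.01367437, -0.01182698,  0.03132932]), 'finger_force': 0.0, 'grip_width': 1.0016773801321646}
```

View pics/t0.png

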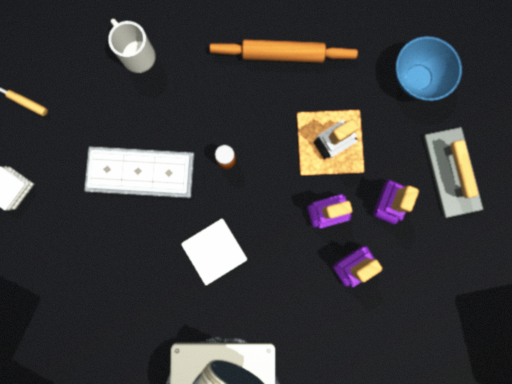

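View pics/s0.png

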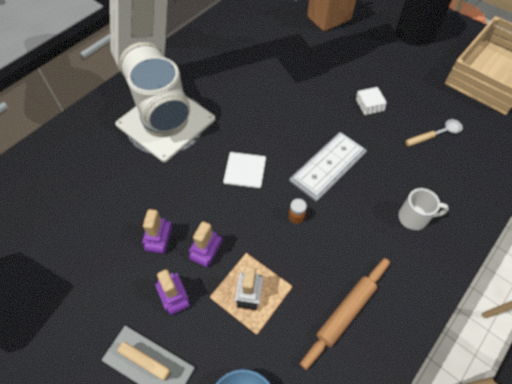

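The top view shows one roller with a grey plate on the cork mat at about (338,138). The three purple look-alikes are at (331,211), (397,201) and (358,267). The strip is at (139,172). The grey one on the mat fits the description, so I'll confirm it in an enlarged crop and measure.

Run:
```python
from h import *
print(proj("top",[0,0,0]),proj("top",env.state()["ee_pos"]),proj("scene",env.state()["ee_pos"]))
b=cv2.imread("pics/t0.png"); a=cv2.imread("pics/s0.png")
c1=cv2.resize(b[100:184,290:374],(400,400),interpolation=cv2.INTER_CUBIC); c2=cv2.resize(a[245:340,200:295],(400,400),interpolation=cv2.INTER_CUBIC)
cv2.imwrite("pics/c.png",np.hstack([c1,c2]))
# mat
hsv=cv2.cvtColor(b,cv2.COLOR_BGR2HSV)
m=cv2.inRange(hsv,(5,60,60),(30,255,255)); m[:, :290]=0; m[:,374:]=0; m[:100]=0; m[184:]=0
m=cv2.morphologyEx(m,cv2.MORPH_CLOSE,np.ones((5,5)))
c=max(cv2.findContours(m,0,2)[0],key=cv2.contourArea)
r=cv2.minAreaRect(c); print("mat",r); P=np.array([ray("top",p,.005) for p in cv2.boxPoints(r)]); print(P.round(4),P.mean(0))
# strip
g=cv2.inRange(hsv,(0,0,70),(179,90,255)); g[:,:70]=0;g[:,205:]=0;g[:140]=0;g[205:]=0
c=max(cv2.findContours(g,0,2)[0],key=cv2.contourArea)
r=cv2.minAreaRect(c); print("strip",r); P=np.array([ray("top",p,.012) for p in cv2.boxPoints(r)]); print(P.round(4),P.mean(0),[np.linalg.norm(P[i]-P[i-1]) for i in range(4)], [np.degrees(np.arctan2(*(P[i]-P[i-1])[[1,0]])) for i in range(4)])
```

```text
[222.26778536 395.78700436] [-110.52531116  369.56093825] [305.35305388  -4.53624228]
mat ((330.1889343261719, 141.96719360351562), (65.02156066894531, 66.210693359375), 87.27368927001953)
[[ 0.653  -0.1661  0.005 ]
 [ 0.6622 -0.3245  0.005 ]
 [ 0.5056 -0.3288  0.005 ]
 [ 0.4969 -0.1729  0.005 ]] [ 0.57939772 -0.24808438  0.005     ]
strip ((138.81646728515625, 171.5590057373047), (108.18543243408203, 46.696022033691406), 3.4336304664611816)
[[0.4559 0.3253 0.012 ]
 [0.5651 0.3238 0.012 ]
 [0.5519 0.0721 0.012 ]
 [0.4426 0.0764 0.012 ]] [0.50387179 0.19942249 0.012     ] [np.float64(0.24928237348994625), np.float64(0.10918413311650281), np.float64(0.2520372933707316), np.float64(0.10930365456162)] [np.float64(86.94915959195191), np.float64(-0.7824261031386841), np.float64(-93.0067718997772), np.float64(177.77046986464038)]
```

View pics/c.png

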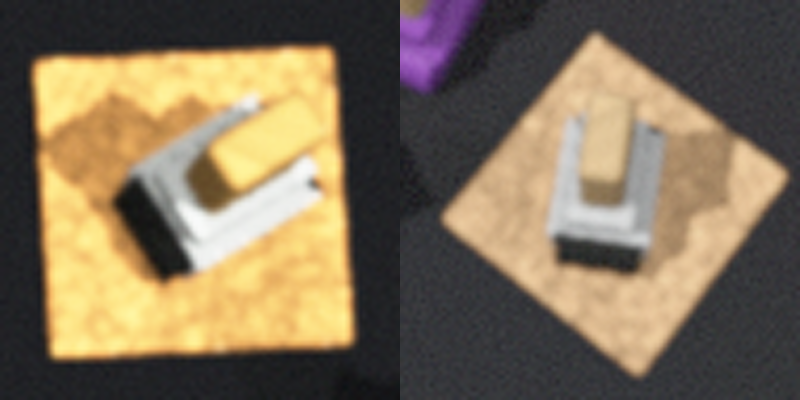

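The crop confirms it: a grey plate, black rubber rollers and a wooden handle, alone on the cork mat, with nothing purple. Next I plan the approach.

```bash
cat >> h.py <<'E'
def plan(x,y,z,yaw,n,dec=2,start=None,ease=False):
    "rows from present pose to target TCP (m) and tool-x heading (deg), tool down; prints rows of turn z and shift cm"
    s=env.state(); p=np.array(s["ee_pos"]); R=np.array(s["eef_rot"]); a0=np.degrees(np.arctan2(R[1,0],R[0,0]))
    if start: p=np.array(start[:3]); a0=start[3]
    da=(yaw-a0+180)%360-180; T=np.array([x,y,z]); a=a0; c=p.copy()
    out=[]
    for i in range(1,n+1):
        f=i/n
        if ease: f=(1-np.cos(np.pi*f))/2
        want=p+(T-p)*f; d=want-c; t=np.radians(a)
        l=np.round(100*np.array([np.cos(t)*d[0]+np.sin(t)*d[1],np.sin(t)*d[0]-np.cos(t)*d[1],-d[2]]),dec)
        w=l/100; c=c+np.array([np.cos(t)*w[0]+np.sin(t)*w[1],np.sin(t)*w[0]-np.cos(t)*w[1],-w[2]])
        r=round(-(a0+da*f-a),2); a=a-r
        out.append((r,l.tolist()))
    print("da",round(da,2),"end",c.round(4),round(a,2))
    for k in range(0,n,5): print([[0,0,r] for r,_ in out[k:k+5]],[l for _,l in out[k:k+5]])
E
python3 - <<'E'
from h import *
h=ray("top",(346.07,130.66),.13); print(h)
f=lambda u,v:ray("top",(290+u/4.762,100+v/4.762),.13)
for p,q in (((203,150),(297,96)),((240,195),(328,143))):
    d=f(*q)-f(*p); print(np.degrees(np.arctan2(d[1],d[0])),np.linalg.norm(d))
print(np.array(env.camera_model("wrist")["mount"]).round(3))
plan(h[0],h[1],.30,120,20)
E
```

```text
[ 0.57457259 -0.25487107  0.13      ]
-59.51984874956047 0.04749105902939004
-58.92504962438931 0.044706318707901344
[[ 0.001 -0.957 -0.291  0.073]
 [ 1.     0.001 -0.001 -0.001]
 [ 0.001 -0.291  0.957 -0.133]
 [ 0.     0.     0.     1.   ]]
da -45.29 end [ 0.5746 -0.2548  0.3   ] 120.0
[[0, 0, np.float64(2.26)], [0, 0, np.float64(2.27)], [0, 0, np.float64(2.26)], [0, 0, np.float64(2.27)], [0, 0, np.float64(2.26)]] [[-3.1, -3.25, -0.31], [-3.23, -3.13, -0.3], [-3.35, -3.0, -0.31], [-3.47, -2.86, -0.3], [-3.57, -2.72, -0.31]]
[[0, 0, np.float64(2.27)], [0, 0, np.float64(2.26)], [0, 0, np.float64(2.26)], [0, 0, np.float64(2.27)], [0, 0, np.float64(2.26)]] [[-3.68, -2.58, -0.31], [-3.78, -2.43, -0.3], [-3.87, -2.28, -0.31], [-3.96, -2.13, -0.3], [-4.04, -1.97, -0.31]]
[[0, 0, np.float64(2.27)], [0, 0, np.float64(2.26)], [0, 0, np.float64(2.27)], [0, 0, np.float64(2.26)], [0, 0, np.float64(2.27)]] [[-4.12, -1.8, -0.31], [-4.18, -1.65, -0.3], [-4.25, -1.47, -0.31], [-4.3, -1.31, -0.3], [-4.35, -1.14, -0.31]]
[[0, 0, np.float64(2.26)], [0, 0, np.float64(2.26)], [0, 0, np.float64(2.27)], [0, 0, np.float64(2.26)], [0, 0, np.float64(2.27)]] [[-4.39, -0.96, -0.3], [-4.42, -0.79, -0.31], [-4.45, -0.61, -0.31], [-4.48, -0.44, -0.3], [-4.48, -0.26, -0.31]]
```

Request:
move_arm(angular=[[0, 0, 2.3], [0, 0, 2.3], [0, 0, 2.3], [0, 0, 2.3], [0, 0, 2.3]], xyz=[[-3.1, -3.2, -0.3], [-3.2, -3.1, -0.3], [-3.4, -3.0, -0.3], [-3.5, -2.9, -0.3], [-3.6, -2.7, -0.3]], hand=[8.5, 8.5, 8.5, 8.5, 8.5])

```text
clock: 0.65
ee_pos: [0.2493, 0.3338, 0.2543]
eef_rot: [[-0.897, 0.443, 0.0], [0.443, 0.897, -0.0], [-0.0, -0.0, -1.0]]
contact_force: [0.4, 1.0, 0.5]
grip_width: 0.996
finger_force: 0.0
```

Request:
move_arm(angular=[[0, 0, 2.3], [0, 0, 2.3], [0, 0, 2.3], [0, 0, 2.3], [0, 0, 2.3]], xyz=[[-3.7, -2.6, -0.3], [-3.8, -2.4, -0.3], [-3.9, -2.3, -0.3], [-4.0, -2.1, -0.3], [-4.0, -2.0, -0.3]], hand=[8.5, 8.5, 8.5, 8.5, 8.5])

```text
clock: 1.15
ee_pos: [0.3579, 0.1361, 0.2695]
eef_rot: [[-0.79, 0.613, 0.0], [0.613, 0.79, 0.0], [-0.0, 0.0, -1.0]]
contact_force: [1.7, 0.8, 0.8]
grip_width: 0.999
finger_force: 0.0
```

Request:
move_arm(angular=[[0, 0, 2.3], [0, 0, 2.3], [0, 0, 2.3], [0, 0, 2.3], [0, 0, 2.2]], xyz=[[-4.1, -1.8, -0.3], [-4.2, -1.6, -0.3], [-4.2, -1.5, -0.3], [-4.3, -1.3, -0.3], [-4.3, -1.1, -0.3]], hand=[8.5, 8.5, 8.5, 8.5, 8.5])

```text
clock: 1.65
ee_pos: [0.465, -0.0604, 0.2843]
eef_rot: [[-0.653, 0.757, 0.0], [0.757, 0.653, 0.0], [0.0, 0.0, -1.0]]
contact_force: [1.3, 0.5, 0.2]
grip_width: 0.995
finger_force: 0.0
```

Request:
move_arm(angular=[[0, 0, 2.2], [0, 0, 2.2], [0, 0, 2.2], [0, 0, 2.2], [0, 0, 2.2]], xyz=[[-4.4, -1.0, -0.3], [-4.4, -0.8, -0.3], [-4.4, -0.6, -0.3], [-4.5, -0.4, -0.3], [-4.5, -0.3, -0.3]], hand=[8.5, 8.5, 8.5, 8.5, 8.5])

```text
clock: 2.15
ee_pos: [0.5723, -0.2574, 0.2991]
eef_rot: [[-0.497, 0.868, -0.0], [0.868, 0.497, 0.0], [0.0, -0.0, -1.0]]
contact_force: [0.6, 0.4, 0.5]
grip_width: 0.993
finger_force: 0.0
```

Request:
move_arm(angular=[[0, 0, 0], [0, 0, 0], [0, 0, 0]], xyz=[[0, 0, 0], [0, 0, 0], [0, 0, 0]], hand=[8.5, 8.5, 8.5])

```text
clock: 2.45
ee_pos: [0.5715, -0.255, 0.2992]
eef_rot: [[-0.499, 0.867, -0.001], [0.867, 0.499, 0.0], [0.001, -0.0, -1.0]]
contact_force: [0.3, 0.8, -0.3]
grip_width: 0.995
finger_force: 0.0
```

Run:
```python
from h import *
s=env.state(); print(s["ee_pos"],s["eef_rot"].round(4),s["joints"],s["clock"]); np.save("w1p.npy",s["ee_pos"]);np.save("w1r.npy",s["eef_rot"])
im=snap("wrist","w1"); print(proj("wrist",[.5746,-.2549,.13],s))
```

```text
[ 0.57145323 -0.25504416  0.29916013] [[-4.987e-01  8.668e-01 -5.000e-04]
 [ 8.668e-01  4.987e-01  5.000e-04]
 [ 7.000e-04 -2.000e-04 -1.000e+00]] [-3.17326433e+01  2.22649465e+01  2.07769015e+01  8.85507675e+01
  8.27707361e-03  2.83528355e+01] 2.45
[261.65637433 175.44636237]
```

View pics/w1.png

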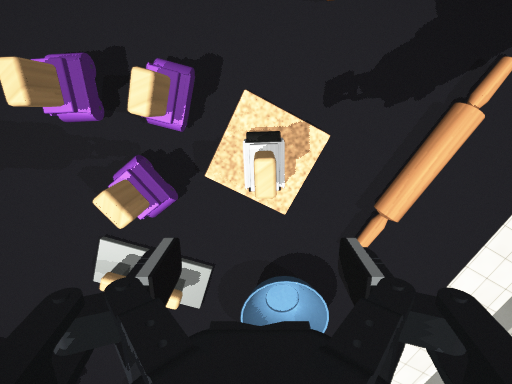

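The wrist view shows the grey roller on the mat with its handle at about (265,177), against a predicted (262,175). Its long axis runs nearly vertical in the picture. I'll enlarge it to refine.

Run:
```python
from h import *
b=cv2.imread("pics/w1.png")[120:210,225:305]
c=cv2.resize(b,None,fx=6,fy=6,interpolation=cv2.INTER_CUBIC)
s=env.state();ca,sa=np.cos(np.radians(120)),np.sin(np.radians(120))
for z in(.13,):
  for u,v in((25,13),(25,-13),(-25,-13),(-25,13)):
    X=[.5746+(u*ca-v*sa)/1e3,-.2549+(u*sa+v*ca)/1e3,z]; p=(proj("wrist",X,s)-[225,120])*6; print(p.round()); cv2.circle(c,tuple(int(i) for i in p),3,(0,0,255),-1)
cv2.imwrite("pics/c1.png",c)
# camera-ray of given pixel
```

```text
[150. 203.]
[289. 203.]
[285. 457.]
[152. 457.]
```

View pics/c1.png

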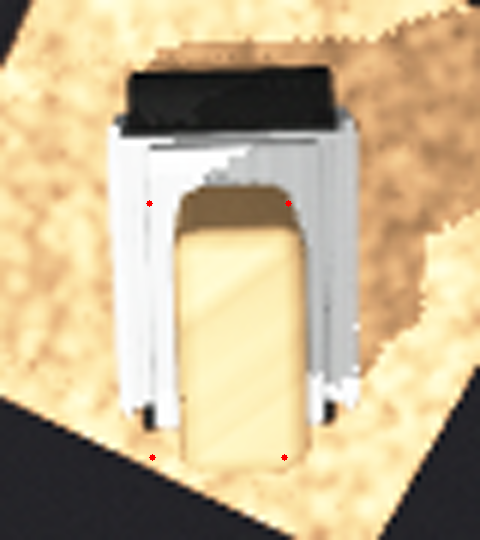

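Run:
```python
from h import *
s=env.state()
h=ray("wrist",(265.3,178),.13,s); print(h)
c=(h[:2]*2+[.5746,-.2549])/3; print(c)
plan(c[0],c[1],.16,121,5); plan(c[0],c[1],.089,121,4,start=[c[0],c[1],.16,121])
```

```text
[ 0.57988226 -0.25523296  0.13      ]
[ 0.57812151 -0.25512197]
da 1.06 end [ 0.5782 -0.2551  0.16  ] 121.0
[[0, 0, np.float64(-0.21)], [0, 0, np.float64(-0.21)], [0, 0, np.float64(-0.21)], [0, 0, np.float64(-0.22)], [0, 0, np.float64(-0.21)]] [[-0.07, 0.11, 2.79], [-0.08, 0.11, 2.8], [-0.07, 0.12, 2.79], [-0.08, 0.11, 2.79], [-0.08, 0.11, 2.79]]
da 0 end [ 0.5781 -0.2551  0.089 ] 121.0
[[0, 0, -0.0], [0, 0, -0.0], [0, 0, -0.0], [0, 0, -0.0]] [[0.0, 0.0, 1.78], [0.0, 0.0, 1.77], [0.0, 0.0, 1.78], [0.0, 0.0, 1.77]]
```

Request:
move_arm(angular=[[0, 0, -0.2], [0, 0, -0.2], [0, 0, -0.2], [0, 0, -0.2], [0, 0, -0.3]], xyz=[[-0.1, 0.1, 2.8], [-0.1, 0.1, 2.8], [-0.1, 0.1, 2.8], [-0.1, 0.1, 2.8], [0, 0.2, 2.7]], hand=[8.5, 8.5, 8.5, 8.5, 8.5])

```text
clock: 3.0
ee_pos: [0.5786, -0.2548, 0.1602]
eef_rot: [[-0.516, 0.856, 0.001], [0.856, 0.516, -0.001], [-0.001, 0.001, -1.0]]
contact_force: [0.6, -0.6, 0.2]
grip_width: 0.994
finger_force: 0.0
```

Request:
move_arm(angular=[[0, 0, 0], [0, 0, 0], [0, 0, 0], [0, 0, 0], [0, 0, 0]], xyz=[[0, 0, 2.0], [0, 0, 2.0], [0, 0, 2.0], [0, 0, 1.1], [0, 0, 0]], hand=[8.5, 8.5, 8.5, 8.5, 8.5])

```text
clock: 3.5
ee_pos: [0.5783, -0.2549, 0.0886]
eef_rot: [[-0.516, 0.857, -0.001], [0.857, 0.516, 0.001], [0.002, -0.001, -1.0]]
contact_force: [0.4, 0.6, 0.5]
grip_width: 0.992
finger_force: 0.0
```

Run:
```python
from h import *
s=env.state(); print(s["ee_pos"],s["contact_force"],s["grip_width"])
im=snap("wrist","w2")
h=proj("wrist",[.5781,-.2551,.13],s); print(h, proj("wrist",s["ee_pos"],s))
```

```text
[ 0.57829504 -0.25494458  0.08857405] [0.36001169 0.58366536 0.54521931] 0.9918853699500919
[257.68316356 296.47417419] [258.72261717 246.29071222]
```

View pics/w2.png

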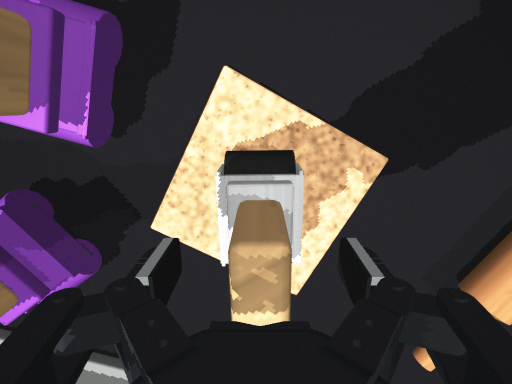

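The handle sits centred between the open fingers at about (261,270), so I close.

Request:
move_arm(angular=[[0, 0, 0], [0, 0, 0], [0, 0, 0], [0, 0, 0], [0, 0, 0]], xyz=[[0, 0, 0], [0, 0, 0], [0, 0, 0], [0, 0, 0], [0, 0, 0]], hand=[5, 4, 3.2, 2.4, 2.0], squeeze=70)

```text
clock: 4.05
ee_pos: [0.5791, -0.2562, 0.0896]
eef_rot: [[-0.515, 0.857, 0.0], [0.857, 0.515, -0.0], [-0.0, 0.0, -1.0]]
contact_force: [0.3, -0.2, 1.3]
grip_width: 0.294
finger_force: 69.5
```

Request:
move_arm(angular=[[0, 0, 0], [0, 0, 0], [0, 0, 0], [0, 0, 0], [0, 0, 0]], xyz=[[0, 0, 0], [0, 0, 0], [0, 0, 0], [0, 0, 0], [0, 0, 0]], hand=[1.8, 1.8, 1.8, 1.8, 1.8])

```text
clock: 4.55
ee_pos: [0.579, -0.2561, 0.0893]
eef_rot: [[-0.515, 0.857, 0.0], [0.857, 0.515, -0.0], [-0.0, 0.0, -1.0]]
contact_force: [0.8, 0.9, 1.5]
grip_width: 0.299
finger_force: 69.6
```

Run:
```python
from h import *
s=env.state(); print(s["ee_pos"],s["contact_force"],s["moment"],s["grip_width"],s["finger_force"])
```

```text
[ 0.57904419 -0.25614529  0.08932768] [0.78892205 0.9493547  1.50364437] [-0.03471608 -0.15834989 -0.09880376] 0.2992677367111952 69.58194494247437
```

Gripped: 0.30 × 85 mm = 26 mm. Next I lift and carry it over the near end tile, with tool x along the strip at 87°.

Request:
move_arm(angular=[[0, 0, 0], [0, 0, 0], [0, 0, 0], [0, 0, 0], [0, 0, 0]], xyz=[[0, 0, -1], [0, 0, -3], [0, 0, -4], [0, 0, -4], [0, 0, 0]], hand=[1.8, 1.8, 1.8, 1.8, 1.8])

```text
clock: 5.05
ee_pos: [0.5803, -0.2569, 0.215]
eef_rot: [[-0.515, 0.857, 0.006], [0.857, 0.515, -0.004], [-0.007, 0.003, -1.0]]
contact_force: [0.1, -0.1, -5.5]
grip_width: 0.293
finger_force: 71.0
```

Run:
```python
from h import *
s=env.state(); print(s["ee_pos"],s["contact_force"],s["moment"],s["grip_width"],s["finger_force"])
t=np.radians(87); c=np.array([.504,.1995])-.071*np.array([np.cos(t),np.sin(t)]); print(c)
plan(c[0],c[1],.205,87,20,ease=True,dec=1)
```

```text
[ 0.58027837 -0.25685754  0.21502169] [ 0.06793936 -0.08993889 -5.47877463] [-0.04823826 -0.07835822 -0.00827576] 0.29322535766322533 70.95474243164062
[0.50028415 0.1285973 ]
da -34.0 end [0.5008 0.1283 0.205 ] 87.0
[[0, 0, np.float64(0.21)], [0, 0, np.float64(0.62)], [0, 0, np.float64(1.02)], [0, 0, np.float64(1.4)], [0, 0, np.float64(1.73)]] [[0.2, 0.1, 0.0], [0.7, 0.2, 0.0], [1.1, 0.4, 0.1], [1.6, 0.5, -0.0], [1.9, 0.5, 0.0]]
[[0, 0, np.float64(2.03)], [0, 0, np.float64(2.27)], [0, 0, np.float64(2.47)], [0, 0, np.float64(2.59)], [0, 0, np.float64(2.66)]] [[2.3, 0.6, 0.1], [2.5, 0.6, 0.1], [2.9, 0.5, 0.0], [2.9, 0.4, 0.1], [3.1, 0.2, 0.1]]
[[0, 0, np.float64(2.66)], [0, 0, np.float64(2.59)], [0, 0, np.float64(2.47)], [0, 0, np.float64(2.27)], [0, 0, np.float64(2.03)]] [[3.1, 0.1, 0.1], [3.0, 0.0, 0.1], [2.8, -0.1, 0.0], [2.7, -0.3, 0.1], [2.3, -0.3, 0.1]]
[[0, 0, np.float64(1.73)], [0, 0, np.float64(1.39)], [0, 0, np.float64(1.03)], [0, 0, np.float64(0.62)], [0, 0, np.float64(0.21)]] [[2.0, -0.3, 0.0], [1.5, -0.4, 0.0], [1.2, -0.2, 0.1], [0.7, -0.2, -0.0], [0.2, -0.0, 0.0]]
```

Request:
move_arm(angular=[[0, 0, 0.2], [0, 0, 0.6], [0, 0, 1.0], [0, 0, 1.4], [0, 0, 1.8]], xyz=[[0.2, 0.1, 0], [0.7, 0.2, 0], [1.1, 0.4, 0], [1.6, 0.5, 0], [1.9, 0.5, 0]], hand=[1.8, 1.8, 1.8, 1.8, 1.8])

```text
clock: 5.55
ee_pos: [0.5659, -0.1986, 0.207]
eef_rot: [[-0.436, 0.9, -0.004], [0.9, 0.436, 0.002], [0.003, -0.002, -1.0]]
contact_force: [0.7, 1.8, -5.9]
grip_width: 0.292
finger_force: 70.7
```

Request:
move_arm(angular=[[0, 0, 2.0], [0, 0, 2.3], [0, 0, 2.5], [0, 0, 2.6], [0, 0, 2.6]], xyz=[[2.3, 0.6, 0], [2.5, 0.6, 0], [2.9, 0.5, 0], [2.9, 0.4, 0], [3.1, 0.2, 0]], hand=[1.8, 1.8, 1.8, 1.8, 1.8])

```text
clock: 6.05
ee_pos: [0.5373, -0.0617, 0.2073]
eef_rot: [[-0.239, 0.971, -0.004], [0.971, 0.239, 0.001], [0.002, -0.003, -1.0]]
contact_force: [0.7, -0.2, -5.5]
grip_width: 0.294
finger_force: 70.7
```

Request:
move_arm(angular=[[0, 0, 2.6], [0, 0, 2.6], [0, 0, 2.5], [0, 0, 2.3], [0, 0, 2.0]], xyz=[[3.1, 0.1, 0], [3.0, 0, 0], [2.8, -0.1, 0], [2.7, -0.3, 0], [2.3, -0.3, 0]], hand=[1.8, 1.8, 1.8, 1.8, 1.8])

```text
clock: 6.55
ee_pos: [0.5087, 0.0748, 0.2075]
eef_rot: [[-0.033, 0.999, -0.004], [0.999, 0.033, 0.0], [0.0, -0.004, -1.0]]
contact_force: [0.2, 0.2, -5.9]
grip_width: 0.294
finger_force: 70.7
```

Request:
move_arm(angular=[[0, 0, 1.8], [0, 0, 1.4], [0, 0, 1.0], [0, 0, 0.6], [0, 0, 0.2]], xyz=[[2.0, -0.3, 0], [1.5, -0.4, 0], [1.2, -0.2, 0], [0.7, -0.2, 0], [0.2, 0, 0]], hand=[1.8, 1.8, 1.8, 1.8, 1.8])

```text
clock: 7.05
ee_pos: [0.4984, 0.1298, 0.2082]
eef_rot: [[0.052, 0.999, -0.002], [0.999, -0.052, -0.0], [-0.0, -0.002, -1.0]]
contact_force: [0.6, -0.1, -6.2]
grip_width: 0.297
finger_force: 70.7
```

Request:
move_arm(angular=[[0, 0, 0], [0, 0, 0], [0, 0, 0]], xyz=[[0, 0, 0], [0, 0, 0], [0, 0, 0]], hand=[1.8, 1.8, 1.8])

```text
clock: 7.35
ee_pos: [0.4996, 0.1286, 0.2092]
eef_rot: [[0.053, 0.999, -0.0], [0.999, -0.053, -0.0], [-0.0, -0.0, -1.0]]
contact_force: [-0.1, -0.1, -6.3]
grip_width: 0.299
finger_force: 70.7
```

Run:
```python
from h import *
s=env.state(); print(s["ee_pos"],s["eef_rot"].round(4),s["joints"].round(1),s["contact_force"])
im=snap("wrist","w3"); m=cv2.cvtColor(im,cv2.COLOR_RGB2BGR)
t=np.radians(87); u=np.array([np.cos(t),np.sin(t)]); v=np.array([-u[1],u[0]])
for x in(-122,-113,0,113,122):
  for y in (-52,-43,43,52):
    if abs(x)==122 and abs(y)==43 or abs(x)==113 and abs(y)==52: continue
    P=np.array([.504,.1995])+u*x/1e3+v*y/1e3; q=proj("wrist",[*P,.012 if abs(y)==52 else .02],s); cv2.circle(m,tuple(int(i) for i in q.clip(-999,999)),2,(0,0,255),-1)
cv2.imwrite("pics/w3d.png",m)
```

```text
[0.49959703 0.12856103 0.20915745] [[ 5.320e-02  9.986e-01 -2.000e-04]
 [ 9.986e-01 -5.320e-02 -1.000e-04]
 [-2.000e-04 -2.000e-04 -1.000e+00]] [ 5.1 12.1 -6.8 71.1 -0.  98.2] [-0.14282626 -0.14701513 -6.28339913]
```

View pics/w3d.png

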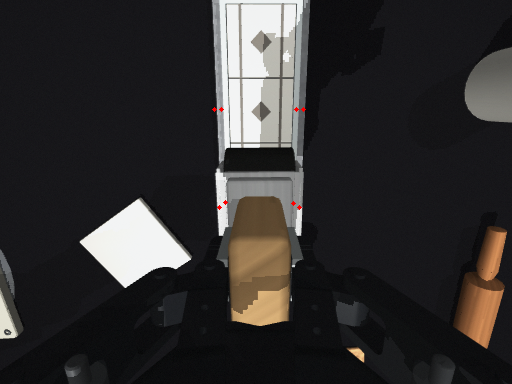

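Strip edges, at columns 216 and 303, and the tile diamonds at (261,42) and (261,111), line up with the handle at column 261. So heading and lateral position are good. Now I descend.

Request:
move_arm(angular=[[0, 0, 0], [0, 0, 0], [0, 0, 0], [0, 0, 0], [0, 0, 0]], xyz=[[0, 0, 1.5], [0, 0, 2.5], [0, 0, 3], [0, 0, 1.8], [0, 0, 0.6]], hand=[1.8, 1.8, 1.8, 1.8, 1.8])

```text
clock: 7.9
ee_pos: [0.4986, 0.1286, 0.1135]
eef_rot: [[0.053, 0.999, -0.003], [0.999, -0.053, -0.0], [-0.001, -0.003, -1.0]]
contact_force: [0.6, -0.3, -6.1]
grip_width: 0.297
finger_force: 70.6
```

Request:
move_arm(angular=[[0, 0, 0], [0, 0, 0], [0, 0, 0]], xyz=[[0, 0, 0], [0, 0, 0.2], [0, 0, 0]], hand=[1.8, 1.8, 1.8])

```text
clock: 8.2
ee_pos: [0.5001, 0.1291, 0.1141]
eef_rot: [[0.053, 0.999, 0.002], [0.999, -0.053, 0.0], [0.0, 0.002, -1.0]]
contact_force: [0.8, 0.3, -6.4]
grip_width: 0.294
finger_force: 70.7
```

Run:
```python
from h import *
s=env.state(); print(s["ee_pos"],s["eef_rot"].round(4)[2],s["contact_force"],s["clock"])
```

```text
[0.50011209 0.12906061 0.11413529] [ 2.0e-04  1.6e-03 -1.0e+00] [ 0.75204152  0.2884428  -6.44872458] 8.2
```

Request:
move_arm(angular=[[0, 0, 0], [0, 0, 0], [0, 0, 0], [0, 0, 0], [0, 0, 0]], xyz=[[0, 0, 0.3], [0, 0, 0.3], [0, 0, 0.2], [0, 0, 0.1], [0, 0, 0]], hand=[1.8, 1.8, 1.8, 1.8, 1.8])

```text
clock: 8.7
ee_pos: [0.4998, 0.129, 0.1047]
eef_rot: [[0.053, 0.999, 0.001], [0.999, -0.053, -0.0], [-0.0, 0.001, -1.0]]
contact_force: [-1.1, -0.5, 2.6]
grip_width: 0.297
finger_force: 71.8
```

Request:
move_arm(angular=[[0, 0, 0], [0, 0, 0], [0, 0, 0], [0, 0, 0]], xyz=[[0, 0, 0.1], [0, 0, 0.1], [0, 0, 0], [0, 0, 0]], hand=[1.8, 1.8, 1.8, 1.8])

```text
clock: 9.1
ee_pos: [0.4998, 0.129, 0.1025]
eef_rot: [[0.053, 0.999, 0.001], [0.999, -0.053, -0.0], [-0.0, 0.001, -1.0]]
contact_force: [0.4, -2.2, 4.4]
grip_width: 0.297
finger_force: 71.9
```

Request:
move_arm(angular=[[0, 0, 0], [0, 0, 0], [0, 0, 0], [0, 0, 0]], xyz=[[0, 0, 0.1], [0, 0, 0.1], [0, 0, 0], [0, 0, 0]], hand=[1.8, 1.8, 1.8, 1.8])

```text
clock: 9.5
ee_pos: [0.4999, 0.129, 0.1006]
eef_rot: [[0.053, 0.999, 0.001], [0.999, -0.053, -0.0], [-0.0, 0.001, -1.0]]
contact_force: [-0.4, -2.0, 7.2]
grip_width: 0.295
finger_force: 72.3
```

Force has risen 13.4 N over the free value, with a slope of about 1.4 N/mm. The unknown weight of the carriage makes the spring travel ambiguous, roughly 5 to 7 mm. I compare the carriage in wrist views standing, hanging and now.

Run:
```python
from h import *
s=env.state(); print(s["ee_pos"],s["contact_force"])
snap("wrist","w4")
ims=[cv2.imread(f"pics/{n}.png")[140:265,205:315] for n in("w2","w3","w4")]
cv2.imwrite("pics/cmp.png",np.hstack([cv2.resize(i,(264,300),interpolation=cv2.INTER_CUBIC) for i in ims]))
# predicted image rows/cols of wheel points in tool frame vs travel
m=env.camera_model("wrist");K=np.array(m["mtx"]);M=np.array(m["mount"])
def pt(X): c=K@(M[:3,:3].T@(np.array(X)-M[:3,3])); return c[:2]/c[2]
for d in(0,2,5,7,9):  # tool z of wheel axle: handle centre at -0.011, axle 77 mm below it
    z=-.011+.077-d/1e3
    print(d,"axle end L/R",pt([.028,-.025,z-.018]).round(1),pt([.028,.025,z-.018]).round(1),"front",pt([.046,0,z]).round(1),pt([.028+.018*np.sin(1.),0,z-.018*np.cos(1.)]).round(1))
for n in("w2","w3","w4"):
    g=cv2.cvtColor(cv2.imread(f"pics/{n}.png"),cv2.COLOR_BGR2GRAY).astype(int)
    print(n,g[140:182,252].tolist(),"\n  row162",g[162,212:232].tolist(),g[162,288:308].tolist())
```

```text
[0.49985673 0.12902137 0.1006268 ] [-0.3566047  -1.97605831  7.18297444]
0 axle end L/R [221.4 176.3] [294.  176.4] front [257.8 146.6] [257.8 152.6]
2 axle end L/R [221. 177.] [294.3 177.1] front [257.8 146.9] [257.7 153. ]
5 axle end L/R [220.4 178.1] [294.9 178.2] front [257.8 147.5] [257.7 153.7]
7 axle end L/R [220.  178.9] [295.2 179. ] front [257.8 147.9] [257.7 154.2]
9 axle end L/R [219.6 179.7] [295.6 179.7] front [257.8 148.3] [257.7 154.7]
w2 [235, 189, 192, 194, 183, 147, 155, 159, 158, 157, 95, 18, 22, 24, 26, 26, 26, 27, 25, 28, 28, 30, 30, 30, 31, 32, 29, 31, 31, 31, 27, 29, 26, 31, 90, 143, 178, 180, 179, 178, 154, 119] 
  row162 [228, 227, 227, 228, 228, 227, 226, 225, 226, 227, 229, 227, 88, 40, 40, 40, 30, 28, 31, 30] [28, 29, 30, 28, 30, 29, 36, 95, 158, 162, 172, 181, 190, 196, 201, 202, 199, 194, 186, 177]
w3 [244, 243, 155, 137, 244, 244, 244, 200, 11, 12, 14, 12, 15, 15, 15, 16, 17, 16, 17, 17, 16, 18, 17, 17, 18, 17, 18, 18, 17, 18, 21, 62, 114, 143, 145, 146, 143, 93, 81, 85, 99, 131] 
  row162 [23, 23, 21, 22, 19, 20, 34, 114, 159, 69, 67, 61, 18, 18, 26, 24, 24, 17, 17, 16] [16, 15, 17, 19, 18, 18, 24, 54, 75, 81, 123, 161, 162, 158, 90, 24, 23, 23, 22, 23]
w4 [185, 184, 184, 184, 184, 184, 183, 181, 131, 10, 11, 15, 14, 18, 17, 15, 16, 17, 18, 19, 18, 17, 19, 18, 18, 17, 20, 20, 18, 19, 18, 19, 35, 87, 145, 149, 146, 93, 82, 86, 98, 134] 
  row162 [241, 241, 237, 109, 100, 244, 245, 245, 241, 166, 67, 27, 18, 21, 17, 18, 17, 19, 19, 19] [17, 19, 16, 18, 18, 17, 18, 33, 77, 85, 137, 182, 182, 181, 183, 183, 179, 127, 81, 146]
```

View pics/cmp.png

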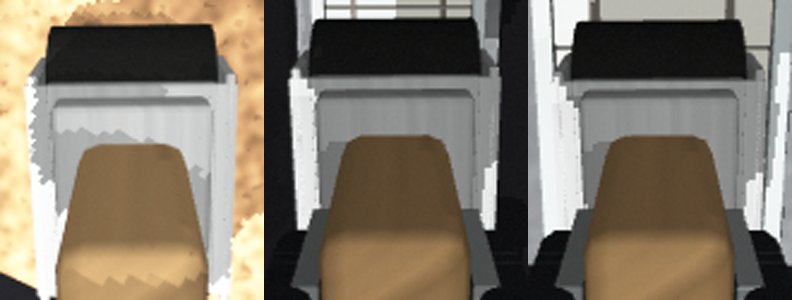

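Compared with hanging, the carriage has shifted about 0.9 px at its front edge and 1.5 px at its top, which gives roughly 4.5 to 5 mm of travel now. I press about 1.8 mm more for the 6 to 8 mm window, then roll.

Request:
move_arm(angular=[[0, 0, 0], [0, 0, 0], [0, 0, 0], [0, 0, 0]], xyz=[[0, 0, 0.1], [0, 0, 0.08], [0, 0, 0], [0, 0, 0]], hand=[1.8, 1.8, 1.8, 1.8])

```text
clock: 9.95
ee_pos: [0.4998, 0.129, 0.099]
eef_rot: [[0.053, 0.999, 0.001], [0.999, -0.053, -0.0], [-0.0, 0.001, -1.0]]
contact_force: [-0.0, -2.4, 8.8]
grip_width: 0.295
finger_force: 72.6
```

Request:
move_arm(angular=[[0, 0, 0], [0, 0, 0], [0, 0, 0], [0, 0, 0], [0, 0, 0]], xyz=[[0.2, 0, 0], [0.4, 0, 0], [0.5, 0, 0], [0.5, 0, 0], [0.5, 0, 0]], hand=[1.8, 1.8, 1.8, 1.8, 1.8])

```text
clock: 10.45
ee_pos: [0.5008, 0.1505, 0.099]
eef_rot: [[0.052, 0.999, 0.001], [0.999, -0.052, 0.001], [0.001, 0.001, -1.0]]
contact_force: [-1.8, -1.0, 8.9]
grip_width: 0.293
finger_force: 72.7
```

Request:
move_arm(angular=[[0, 0, 0], [0, 0, 0], [0, 0, 0], [0, 0, 0], [0, 0, 0]], xyz=[[0.5, 0, 0.02], [0.5, 0, 0.02], [0.5, 0, 0], [0.5, 0, 0], [0.5, 0, 0]], hand=[1.8, 1.8, 1.8, 1.8, 1.8])

```text
clock: 10.95
ee_pos: [0.502, 0.1755, 0.0987]
eef_rot: [[0.052, 0.999, 0.001], [0.999, -0.052, 0.001], [0.001, 0.001, -1.0]]
contact_force: [-1.3, 0.3, 9.4]
grip_width: 0.292
finger_force: 72.8
```

Request:
move_arm(angular=[[0, 0, 0], [0, 0, 0], [0, 0, 0], [0, 0, 0], [0, 0, 0]], xyz=[[0.5, 0, 0], [0.5, 0, 0], [0.5, 0, 0], [0.5, 0, 0], [0.5, 0, 0]], hand=[1.8, 1.8, 1.8, 1.8, 1.8])

```text
clock: 11.45
ee_pos: [0.5032, 0.2002, 0.0986]
eef_rot: [[0.053, 0.999, 0.0], [0.999, -0.053, 0.0], [0.0, 0.0, -1.0]]
contact_force: [-2.4, -2.6, 9.5]
grip_width: 0.295
finger_force: 72.7
```

Request:
move_arm(angular=[[0, 0, 0], [0, 0, 0], [0, 0, 0], [0, 0, 0], [0, 0, 0]], xyz=[[0.5, 0, 0], [0.5, 0, 0], [0.5, 0, 0], [0.5, 0, 0], [0.5, 0, 0]], hand=[1.8, 1.8, 1.8, 1.8, 1.8])

```text
clock: 11.95
ee_pos: [0.5044, 0.2255, 0.0986]
eef_rot: [[0.052, 0.999, 0.0], [0.999, -0.052, 0.001], [0.001, 0.0, -1.0]]
contact_force: [-2.0, -0.8, 9.7]
grip_width: 0.291
finger_force: 72.7
```

Request:
move_arm(angular=[[0, 0, 0], [0, 0, 0], [0, 0, 0], [0, 0, 0], [0, 0, 0]], xyz=[[0.5, 0, 0], [0.5, 0, 0], [0.5, 0, 0], [0.5, 0, 0], [0.5, 0, 0]], hand=[1.8, 1.8, 1.8, 1.8, 1.8])

```text
clock: 12.45
ee_pos: [0.5055, 0.2505, 0.0986]
eef_rot: [[0.052, 0.999, -0.0], [0.999, -0.052, 0.001], [0.001, -0.0, -1.0]]
contact_force: [-2.5, 0.1, 9.8]
grip_width: 0.302
finger_force: 72.7
```

Request:
move_arm(angular=[[0, 0, 0], [0, 0, 0], [0, 0, 0], [0, 0, 0], [0, 0, 0]], xyz=[[0.5, 0, 0], [0.5, 0, 0], [0.5, 0, 0], [0.4, 0, 0], [0.2, 0, 0]], hand=[1.8, 1.8, 1.8, 1.8, 1.8])

```text
clock: 12.95
ee_pos: [0.5065, 0.2715, 0.0985]
eef_rot: [[0.052, 0.999, -0.0], [0.999, -0.052, 0.001], [0.001, -0.0, -1.0]]
contact_force: [-3.4, -1.1, 10.2]
grip_width: 0.296
finger_force: 72.7
```

Request:
move_arm(angular=[[0, 0, 0], [0, 0, 0]], xyz=[[0, 0, 0], [0, 0, 0]], hand=[1.8, 1.8])

```text
clock: 13.15
ee_pos: [0.5065, 0.2716, 0.0986]
eef_rot: [[0.052, 0.999, -0.0], [0.999, -0.052, 0.001], [0.001, -0.0, -1.0]]
contact_force: [-4.0, 0.7, 9.2]
grip_width: 0.299
finger_force: 72.7
```

Force and height stayed constant the whole way, at about 15.5 N and z = 98.6 mm. I lift and plan the return.

Request:
move_arm(angular=[[0, 0, 0], [0, 0, 0], [0, 0, 0], [0, 0, 0], [0, 0, 0]], xyz=[[0, 0, -1], [0, 0, -3], [0, 0, -4], [0, 0, -3], [0, 0, 0]], hand=[1.8, 1.8, 1.8, 1.8, 1.8])

```text
clock: 13.65
ee_pos: [0.5081, 0.2715, 0.2113]
eef_rot: [[0.052, 0.999, 0.005], [0.999, -0.052, 0.002], [0.002, 0.005, -1.0]]
contact_force: [0.8, -0.4, -6.8]
grip_width: 0.294
finger_force: 72.2
```

Run:
```python
from h import *
s=env.state(); print(s["ee_pos"],s["contact_force"])
C=np.array([ray("scene",(200+u/4.21,245+v/4.21),.005) for u,v in((197,32),(388,175),(240,378),(42,218))]); print(C.round(4),C.mean(0))
a=cv2.imread("pics/w1.png"); 
P={"ee_pos":np.load("w1p.npy"),"eef_rot":np.load("w1r.npy")}
C=np.array([ray("wrist",q,.005,P) for q in((245,90),(330,135),(286,214),(205,176))]); print(C.round(4),C.mean(0))
plan(.580,-.249,.205,87,24,ease=True,dec=1)
```

```text
[0.50808057 0.27150526 0.21130138] [ 0.75646656 -0.39252358 -6.84750923]
[[ 0.503  -0.175   0.005 ]
 [ 0.6528 -0.1702  0.005 ]
 [ 0.6614 -0.3203  0.005 ]
 [ 0.5106 -0.3264  0.005 ]] [ 0.58195485 -0.24798711  0.005     ]
[[ 0.5046 -0.1799  0.005 ]
 [ 0.6509 -0.1714  0.005 ]
 [ 0.6608 -0.3178  0.005 ]
 [ 0.5121 -0.327   0.005 ]] [ 0.58210449 -0.24903213  0.005     ]
da 0.0 end [ 0.5799 -0.249   0.2053] 87.0
[[0, 0, np.float64(-0.0)], [0, 0, np.float64(-0.0)], [0, 0, np.float64(-0.0)], [0, 0, np.float64(-0.0)], [0, 0, np.float64(-0.0)]] [[-0.2, 0.0, 0.0], [-0.7, 0.2, 0.0], [-1.1, 0.2, 0.0], [-1.5, 0.3, 0.0], [-1.8, 0.3, 0.1]]
[[0, 0, np.float64(-0.0)], [0, 0, np.float64(-0.0)], [0, 0, np.float64(-0.0)], [0, 0, np.float64(-0.0)], [0, 0, np.float64(-0.0)]] [[-2.3, 0.5, -0.0], [-2.5, 0.4, 0.0], [-2.8, 0.6, 0.1], [-3.0, 0.6, -0.0], [-3.2, 0.6, 0.0]]
[[0, 0, np.float64(-0.0)], [0, 0, np.float64(-0.0)], [0, 0, np.float64(-0.0)], [0, 0, np.float64(-0.0)], [0, 0, np.float64(-0.0)]] [[-3.3, 0.6, 0.1], [-3.4, 0.7, 0.0], [-3.4, 0.6, 0.1], [-3.3, 0.6, -0.0], [-3.2, 0.6, 0.0]]
[[0, 0, np.float64(-0.0)], [0, 0, np.float64(-0.0)], [0, 0, np.float64(-0.0)], [0, 0, np.float64(-0.0)], [0, 0, np.float64(-0.0)]] [[-3.0, 0.6, 0.1], [-2.8, 0.6, 0.0], [-2.5, 0.5, 0.0], [-2.3, 0.4, 0.1], [-1.8, 0.3, -0.0]]
[[0, 0, np.float64(-0.0)], [0, 0, np.float64(-0.0)], [0, 0, np.float64(-0.0)], [0, 0, np.float64(-0.0)]] [[-1.5, 0.3, 0.0], [-1.1, 0.2, 0.0], [-0.7, 0.2, 0.0], [-0.2, 0.0, 0.0]]
```

Request:
move_arm(angular=[[0, 0, 0], [0, 0, 0], [0, 0, 0], [0, 0, 0], [0, 0, 0]], xyz=[[-0.2, 0, 0], [-0.7, 0.2, 0], [-1.1, 0.2, 0], [-1.5, 0.3, 0], [-1.8, 0.3, 0]], hand=[1.8, 1.8, 1.8, 1.8, 1.8])

```text
clock: 14.15
ee_pos: [0.5141, 0.216, 0.2072]
eef_rot: [[0.052, 0.999, -0.001], [0.999, -0.052, -0.001], [-0.001, -0.001, -1.0]]
contact_force: [0.7, -0.3, -6.1]
grip_width: 0.297
finger_force: 72.0
```

Request:
move_arm(angular=[[0, 0, 0], [0, 0, 0], [0, 0, 0], [0, 0, 0], [0, 0, 0]], xyz=[[-2.3, 0.5, 0], [-2.5, 0.5, 0], [-2.8, 0.6, 0], [-3.0, 0.6, 0], [-3.2, 0.6, 0]], hand=[1.8, 1.8, 1.8, 1.8, 1.8])

```text
clock: 14.65
ee_pos: [0.5346, 0.0759, 0.2076]
eef_rot: [[0.053, 0.999, -0.001], [0.999, -0.053, -0.0], [-0.0, -0.001, -1.0]]
contact_force: [0.9, 0.1, -5.6]
grip_width: 0.295
finger_force: 72.0
```

Request:
move_arm(angular=[[0, 0, 0], [0, 0, 0], [0, 0, 0], [0, 0, 0], [0, 0, 0]], xyz=[[-3.3, 0.6, 0], [-3.4, 0.7, 0], [-3.4, 0.7, 0], [-3.3, 0.6, 0], [-3.2, 0.6, 0]], hand=[1.8, 1.8, 1.8, 1.8, 1.8])

```text
clock: 15.15
ee_pos: [0.5574, -0.092, 0.2076]
eef_rot: [[0.054, 0.999, -0.001], [0.999, -0.054, 0.0], [-0.0, -0.001, -1.0]]
contact_force: [0.1, 0.7, -5.7]
grip_width: 0.298
finger_force: 72.0
```

Request:
move_arm(angular=[[0, 0, 0], [0, 0, 0], [0, 0, 0], [0, 0, 0], [0, 0, 0]], xyz=[[-3.0, 0.6, 0], [-2.8, 0.6, 0], [-2.5, 0.5, 0], [-2.3, 0.4, 0], [-1.8, 0.3, 0]], hand=[1.8, 1.8, 1.8, 1.8, 1.8])

```text
clock: 15.65
ee_pos: [0.5748, -0.2169, 0.2073]
eef_rot: [[0.054, 0.999, -0.001], [0.999, -0.054, 0.0], [0.0, -0.001, -1.0]]
contact_force: [-0.1, 0.5, -5.7]
grip_width: 0.297
finger_force: 72.0
```

Request:
move_arm(angular=[[0, 0, 0], [0, 0, 0], [0, 0, 0], [0, 0, 0], [0, 0, 0]], xyz=[[-1.5, 0.3, 0], [-1.1, 0.2, 0], [-0.7, 0.2, 0], [-0.2, 0, 0], [0, 0, 0]], hand=[1.8, 1.8, 1.8, 1.8, 1.8])

```text
clock: 16.15
ee_pos: [0.5807, -0.2494, 0.208]
eef_rot: [[0.052, 0.999, -0.0], [0.999, -0.052, 0.0], [0.0, -0.0, -1.0]]
contact_force: [0.8, -0.3, -6.7]
grip_width: 0.295
finger_force: 72.0
```

Run:
```python
from h import *
s=env.state(); print(s["ee_pos"],s["eef_rot"].round(4)[2],s["contact_force"])
plan(.5815,-.2483,.12,86.5,4,ease=True,dec=1)
```

```text
[ 0.58072589 -0.24942376  0.20802255] [ 3.e-04 -2.e-04 -1.e+00] [ 0.82423165 -0.33739935 -6.66293506]
da -0.5 end [ 0.5818 -0.2485  0.12  ] 86.5
[[0, 0, np.float64(0.07)], [0, 0, np.float64(0.18)], [0, 0, np.float64(0.18)], [0, 0, np.float64(0.07)]] [[0.0, 0.0, 1.3], [0.1, 0.0, 3.1], [-0.0, 0.1, 3.1], [0.0, -0.0, 1.3]]
```

Request:
move_arm(angular=[[0, 0, 0.1], [0, 0, 0.2], [0, 0, 0.2], [0, 0, 0], [0, 0, 0]], xyz=[[0, 0, 2.0], [0.1, 0, 3.5], [0, 0.1, 3.5], [0, 0, 1.8], [0, 0, 0.3]], hand=[1.8, 1.8, 1.8, 1.8, 1.8])

```text
clock: 16.65
ee_pos: [0.5806, -0.2471, 0.0947]
eef_rot: [[0.06, 0.998, -0.004], [0.998, -0.06, 0.002], [0.002, -0.004, -1.0]]
contact_force: [0.8, 0.4, -6.6]
grip_width: 0.299
finger_force: 71.8
```

Request:
move_arm(angular=[[0, 0, 0], [0, 0, 0], [0, 0, 0], [0, 0, 0], [0, 0, 0]], xyz=[[0, 0, 0], [0, 0, 0.2], [0, 0, 0.2], [0, 0, 0], [0, 0, 0]], hand=[1.8, 1.8, 1.8, 1.8, 1.8])

```text
clock: 17.15
ee_pos: [0.5819, -0.2489, 0.0936]
eef_rot: [[0.061, 0.998, 0.001], [0.998, -0.061, -0.0], [-0.0, 0.001, -1.0]]
contact_force: [-0.3, 0.1, -5.3]
grip_width: 0.299
finger_force: 71.9
```

Request:
move_arm(angular=[[0, 0, 0], [0, 0, 0], [0, 0, 0]], xyz=[[0, 0, 0.1], [0, 0, 0], [0, 0, 0]], hand=[1.8, 1.8, 1.8])

```text
clock: 17.45
ee_pos: [0.5818, -0.2488, 0.0921]
eef_rot: [[0.061, 0.998, -0.0], [0.998, -0.061, 0.0], [0.0, -0.0, -1.0]]
contact_force: [0.0, -0.8, -6.4]
grip_width: 0.294
finger_force: 71.9
```

Request:
move_arm(angular=[[0, 0, 0], [0, 0, 0], [0, 0, 0]], xyz=[[0, 0, 0.1], [0, 0, 0], [0, 0, 0]], hand=[1.8, 1.8, 1.8])

```text
clock: 17.75
ee_pos: [0.5818, -0.2488, 0.091]
eef_rot: [[0.061, 0.998, -0.0], [0.998, -0.061, 0.0], [0.0, -0.0, -1.0]]
contact_force: [0.6, 0.4, -7.1]
grip_width: 0.294
finger_force: 71.9
```

Request:
move_arm(angular=[[0, 0, 0], [0, 0, 0], [0, 0, 0]], xyz=[[0, 0, 0.05], [0, 0, 0.05], [0, 0, 0]], hand=[1.8, 1.8, 1.8])

```text
clock: 18.05
ee_pos: [0.5818, -0.2488, 0.0901]
eef_rot: [[0.061, 0.998, -0.0], [0.998, -0.061, -0.0], [-0.0, 0.0, -1.0]]
contact_force: [-0.5, -0.4, -6.9]
grip_width: 0.298
finger_force: 72.2
```

Request:
move_arm(angular=[[0, 0, 0], [0, 0, 0], [0, 0, 0]], xyz=[[0, 0, 0.05], [0, 0, 0], [0, 0, 0]], hand=[1.8, 1.8, 1.8])

```text
clock: 18.35
ee_pos: [0.5818, -0.2489, 0.09]
eef_rot: [[0.061, 0.998, 0.0], [0.998, -0.061, -0.0], [-0.0, 0.0, -1.0]]
contact_force: [-0.5, 0.4, -1.1]
grip_width: 0.294
finger_force: 72.8
```

Wheel contact on the mat comes at z ≈ 90 mm, with about 5 N before any travel. That puts the rolling travel at about 6.5 mm on flush tiles, which agrees with the force. Now I let go and retreat.

Request:
move_arm(angular=[[0, 0, 0], [0, 0, 0], [0, 0, 0], [0, 0, 0], [0, 0, 0]], xyz=[[0, 0, 0], [0, 0, 0], [0, 0, 0], [0, 0, 0], [0, 0, 0]], hand=[2.8, 3.5, 5, 7, 8.5])

```text
clock: 18.85
ee_pos: [0.5819, -0.2488, 0.0897]
eef_rot: [[0.061, 0.998, 0.0], [0.998, -0.061, -0.0], [-0.0, 0.0, -1.0]]
contact_force: [-0.2, -0.1, -0.4]
grip_width: 0.899
finger_force: 0.0
```

Request:
move_arm(angular=[[0, 0, 0], [0, 0, 0], [0, 0, 0], [0, 0, 0], [0, 0, 0]], xyz=[[0, 0, 0], [0, 0, 0], [0, 0, -1], [0, 0, -2], [0, 0, -3]], hand=[8.5, 8.5, 8.5, 8.5, 8.5])

```text
clock: 19.35
ee_pos: [0.5811, -0.2484, 0.1496]
eef_rot: [[0.061, 0.998, -0.002], [0.998, -0.061, 0.001], [0.001, -0.002, -1.0]]
contact_force: [-0.3, 0.4, -0.0]
grip_width: 0.995
finger_force: 0.0
```

Request:
move_arm(angular=[[0, 0, 0], [0, 0, 0], [0, 0, 0], [0, 0, 0], [0, 0, 0]], xyz=[[0, 0, -4], [0, 0, -4], [0, 0, -4], [0, 0, -2], [0, 0, 0]], hand=[8.5, 8.5, 8.5, 8.5, 8.5])

```text
clock: 19.85
ee_pos: [0.5824, -0.2491, 0.294]
eef_rot: [[0.061, 0.998, 0.006], [0.998, -0.061, -0.003], [-0.003, 0.006, -1.0]]
contact_force: [0.4, -0.6, -0.1]
grip_width: 0.999
finger_force: 0.0
```

Run:
```python
from h import *
s=env.state(); print(s["ee_pos"],s["contact_force"],s["grip_width"],s["clock"])
w=snap("wrist","w5"); a=snap("scene","s5")
b=lambda i:cv2.cvtColor(i,cv2.COLOR_RGB2BGR)
A=b(a); 
cv2.imwrite("pics/fin.png",np.hstack([cv2.resize(b(w)[60:300,130:390],(390,360)),cv2.resize(A[120:330,190:400],(400,360))]))
```

```text
[ 0.58243242 -0.24912339  0.29397779] [ 0.36697715 -0.57721034 -0.05697415] 0.9986320767615835 19.85
```

View pics/fin.png

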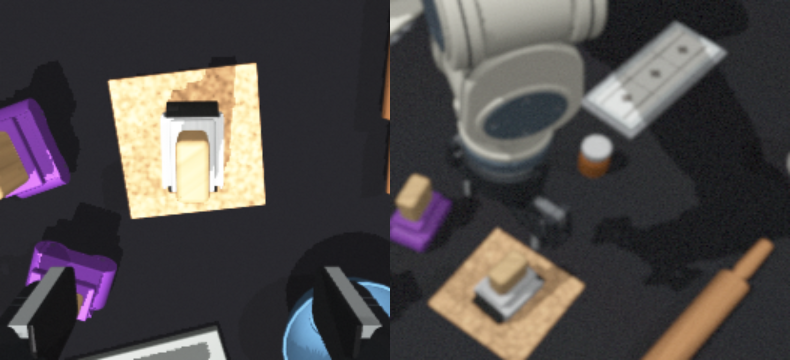

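The roller stands upright in the middle of the mat: mat centre about (188,142) and roller about (192,148) in the crop. The gripper is clear of everything.

```bash
python3 -c "
from plant import env
print(env.sign_off())"
```

```text
the job is handed in; nothing more can be done
None
```

I rolled the three tiles from one end to the other at about 6.5 mm of spring travel and stood the roller upright mid-mat, released, handing in at about 20 s; flushness is inferred from steady force and height, not seen directly.

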